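Hold the pen gauge square on the injector's test land

TASK

Pull the pen gauge straight up out of its upright holder, carry it to the injector clamped in the V-block, and set its sprung tip gently on the middle of the ringed spot on the slanted round test land, with the gauge square to that slanted face and the tip pushed about half way in. Finish while still holding it there: keep the gauge gripped, still and lightly pressed on the spot, and do not let go or put it down. Leave the loose parts lying around undisturbed.

Things in the scene. Friction and masses are not known exactly. Their poses are not given: they have to be found in the camera images.
- gauge: Loose pen gauge, 120 g, round, standing tip down in the holder. Origin: on its axis at the flange's underside; +z runs along the axis from tip to handle. Flange 34 mm across, z 0 to 5 mm; round grey handle 20 mm across, z 5 to 75 mm (grip near z 42); steel shank 14 mm across, z 0 to -45; thin sprung plunger 6 mm across, its free tip at z -69 mm.
- tip (a point): The very end of the gauge's rounded sprung tip (3 mm radius), on the gauge's axis; moves with the plunger. Its z axis is the gauge's.
- plunger (a joint): How far the gauge's tip is pushed in: 0 free, 0.014 m fully in (hard stop), half way is 0.007. Spring: 0.9 N to start moving, 0.3 N more per mm, 5.1 N fully in.
- holder: Fixed upright holder: white tube 40 mm across, bore 19 mm across, rim 90 mm above the bench, on a grey foot 72 mm across and 10 mm high. Origin: centre of its underside; z up. The gauge hangs in it with its flange on the rim, its tip 21 mm above the bench; the tip clears the rim once lifted 69 mm.
- fixture: Fixed dark base plate, 130 mm (x -53 to 77) by 190 mm (y) by 12 mm, with V-block, an injector 200 mm long lying along y with its axis 55 mm above the bench, and a toggle clamp over it at y -25 mm (top 100 mm above the bench), its handle reaching out to x 120 mm. Origin: underside, below the injector's axis; z up.
- land: Test land: fixed round steel boss, 20 mm across, on the injector's collar at fixture (-10, 35, 77) mm. Its flat face bears the marked spot: a thin dark ring 13 mm across with a centre dot. Origin: centre of the face; +z: its outward normal, 25 degrees from vertical, leaning to the fixture's -x side, away from the clamp's handle. The space above the face is free.
- sleeve: Purple anodized adapter sleeve, 32 mm across, 40 mm high, loose, upright on the bench. Bystander. Origin: centre of its underside.
- boot: Grey rubber nozzle boot, stepped, 30 mm across, 34 mm high, loose, upright. Bystander. Origin: centre of its underside.
- spacer: White ceramic insulator spacer ring, 28 mm across, 18 mm high, loose. Bystander. Origin: centre of its underside.
- spanner: Chrome double ring spanner, about 180 mm long along its y axis, 9 mm thick, loose, lying flat. Bystander. Origin: its middle, underside.
Not all that is in view belongs to the job. What is shaped like the gauge but green is not meant.

How it is judged:
By the outcome, as a careful person would: the job done as asked, in the order asked, and still so for the second after the job is handed in, while the arm keeps its last pose, push and grip.
It also fails if it takes over 37 s, if anything falls off the work surface, if the arm or the gripper's body presses on something with over 40 N, if the wrist force passes 120 N, or if a joint passes its speed limit or range.

ROBOT

A 6-joint arm with a two-finger parallel gripper is mounted at the origin on the work surface. World frame = base frame: x ahead of the robot, y to its left, z up, the work surface at z = 0. Lengths are in m, angles in degrees, forces in N, time in s.
With the tool pointing down it reaches from about 0.375 to 0.9 m from the base axis. Payload 3.1 kg.
Tool frame: the origin (TCP) lies midway between the tips of the shut fingers; the grasp point (between the pads) lies 19 mm behind it (bot.hold_point_z is the distance from the TCP to the grasp point, in m); z points along the fingers, y is the line along which they close (so a half turn about z gives the same grasp; the last joint's range is limited). The gripper opens to 87 mm and grips with 3 to 60 N. Pads are 19 mm wide; open, the fingers measure 117 mm over their backs; the gripper's body (75 mm by 190 mm) begins 51 mm behind the grasp point.
Start: joints at [-86.946, 30.224, 82.088, -0, 67.689, -10.227], TCP at [0.144, -0.608, 0.223] pointing down, gripper open.
Joint ranges: [-176.69, 176.69], [-43.24, 126.21], [12.49, 139.97], [-82, 262], [0, 151.66], [-163.58, 163.58]. Speed limits (degrees/s): [159.86, 159.86, 180, 180, 180, 180].

INTERFACE

Orientations are given as a 3x3 rotation matrix whose columns are the frame's x, y, z axes.
In Python, from rig import read_state, optics, order, bot gives the robot as it stands.
- The arm moves only by the tool drive_tool, never from a script. Its argument "steps" is a list of rows, each a list of 7 numbers: the finger opening in mm, from 0 to 87, then the shift along the tool's x, y, z normalised to -1 to 1, where 1 is 0.12 m, then the turn, a rotation vector about the tool's x, y, z normalised to -1 to 1, where 1 is 1.5 rad. In form: [[jaw, tx, ty, tz, ax, ay, az], ...]. A call has 1 to 8 rows; each row is the pose to reach, as a shift and turn from the pose commanded when the call began, along the tool's axes at that moment; what a row does not reach only later rows make up. A row lasts 1/10 s, in which the tool goes at most 50 mm and 8.59 degrees, less where a joint would pass 70% of its speed; a pose out of reach is approached as far as the arm can. A call with a number of a shift or a turn outside -1 to 1 is refused whole. A call with a gripper value outside its range is refused whole. The fingers move at their own pace and stop on an object; the grip force is fixed at half the most. Time passes only in rows, so rows that repeat a pose let the fingers close. It gives the time, the measured TCP pose, the force, the opening and the grip force at its end, in the units of the state.
- read_state(): the state, without advancing time (a new reading comes with each control period).
- optics.capture(name): name is "scene" or "top"; returns a dict with "color" (420x560x3 uint8, blue, green, red), "range_z" (420x560 float32, m along the optical axis (not along the pixel's ray), 0 where there is no reading), "fx", "fy", "cx", "cy" (pixels), "rvec" (rotation vector, rad) and "tvec" (3), from world to camera coordinates, as OpenCV has them. Camera axes: x right, y down, z forward; pixel columns grow to the right and rows downward; lengths in m; the calibration is good to about 2 mm. A picture is of the moment at which its call begins.
- order.hand_in(): hands the job in; it is judged then, once.
The state is a dict: "time_s": time; "joint_positions": joint angles; "qvel": joint speeds; "tau": joint torques, N m; "position": TCP position; "tcp_rot": TCP orientation; "force": force on the tool from outside, world axes, zero at the start; "moment": the same for the moment, N m; "opening": opening from 0.0 (shut) to 1.0 (fully open); "grasp_force": force on a finger pad.
Only numpy, scipy, OpenCV 4.12 (cv2) and the standard library are available. Lean on these libraries where they do the work, as an engineer would, in place of code of your own. Each camera call takes 0.05 s, during which the arm holds its last target. There are 200 camera calls.

## Working session

There is one attempt and no reset: what is moved stays moved. The work goes in short steps, Python scripts to look and compute and a tool call to move; the robot and the scene stay as the last step left them, time stands still between calls to the robot, and variables do not carry over. Pictures are saved under pics/ and viewed, at most 10 in all, crops included, and the job is handed in when it is done.

Besides the shell and the picture viewer there is one more tool, called after "Call:" as name([rows], argument=value, ...), one row to a line, values as JSON. drive_tool: Moves the arm, as the interface text tells. Scaled input: -1 to 1 covers 0.12 m each way for a shift and 1.5 rad each way for a turn. Its arguments: {"type":"object","properties":{"steps":{"type":"array"}},"required":["steps"]}

```bash
ls; mkdir -p pics; cat > h.py <<'E'
import numpy as np, cv2
from rig import read_state, optics, order, bot
def cap(n):
    d=optics.capture(n); d['K']=np.array([[d['fx'],0,d['cx']],[0,d['fy'],d['cy']],[0,0,1.]])
    d['R']=cv2.Rodrigues(np.array(d['rvec'],float))[0]; d['t']=np.array(d['tvec'],float).ravel(); return d
def cloud(d):
    v,u=np.mgrid[:420,:560]; z=d['range_z']
    p=np.stack([(u-d['cx'])/d['fx']*z,(v-d['cy'])/d['fy']*z,z],-1)
    w=(p-d['t'])@d['R']; w[z==0]=np.nan; return w
def proj(d,P):
    c=np.atleast_2d(P)@d['R'].T+d['t']; return c[:,:2]/c[:,2:]*[d['fx'],d['fy']]+[d['cx'],d['cy']]
def ray(d,uv,z):
    "world point on pixel ray at height z"
    r=np.array([(uv[0]-d['cx'])/d['fx'],(uv[1]-d['cy'])/d['fy'],1])@d['R']; o=-d['t']@d['R']
    return o+r*(z-o[2])/r[2]
def tri(d1,u1,d2,u2):
    P=[np.c_[d['K']@d['R'],d['K']@d['t']] for d in(d1,d2)]
    X=cv2.triangulatePoints(P[0],P[1],np.array(u1,float).reshape(2,1),np.array(u2,float).reshape(2,1)); return (X[:3]/X[3]).ravel()
E
python3 - <<'E'
from h import *
import pickle
ds={n:cap(n) for n in('scene','top')}
pickle.dump(ds,open('d0.pkl','wb'))
for n in ds:
    cv2.imwrite(f'pics/{n}0.png',ds[n]['color']); d=ds[n]; print(n,d['fx'],-d['t']@d['R'],d['R'][2])
print(read_state(),bot.hold_point_z)
E
```

```text
pics
scene 523.002306517815 [1.09454594 0.30892026 0.78588037] [-0.55814524 -0.31083859 -0.76932   ]
top 430.3008931221509 [0.53067789 0.02456859 0.91843399] [ 0.06943246 -0.01059762 -0.99753036]
{'time_s': 0.1, 'joint_positions': array([-8.69452004e+01,  3.02709448e+01,  8.21491437e+01, -9.24928026e-04,
        6.76890991e+01, -1.02273952e+01]), 'qvel': array([-0.04401175, -0.11875254, -0.21864958,  0.02807975,  0.07662585,
        0.06857557]), 'tau': array([-3.23843342e-04, -4.40985167e+01, -1.77150267e+01,  6.35608868e-02,
        5.33406227e-02, -3.52091706e-05]), 'position': array([ 0.14357963, -0.60760975,  0.22169783]), 'tcp_rot': array([[ 9.73248923e-01,  2.29753171e-01, -1.16469100e-04],
       [ 2.29752972e-01, -9.73247118e-01,  1.90217794e-03],
       [ 3.23678198e-04, -1.87805176e-03, -9.99998184e-01]]), 'force': array([ 0.31032376, -0.30574705, -0.23584612]), 'moment': array([ 0.00049803,  0.01676449, -0.00833212]), 'grasp_force': 0.0, 'opening': 0.9998822770247607} 0.0187
```

View pics/scene0.png

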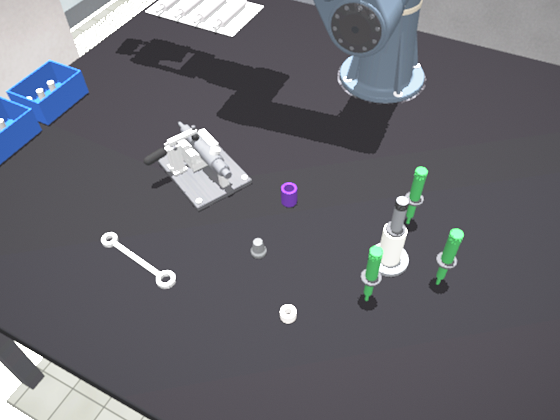

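View pics/top0.png

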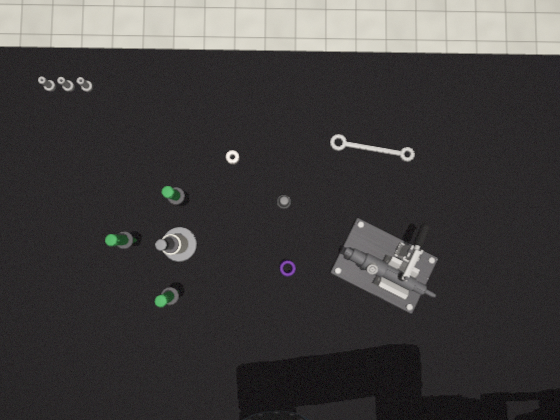

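The top view shows the grey-handled gauge at (162,244), standing in the white holder at (179,244). In the scene view its top is at (402,203). 

Things that could be taken for it are the three green look-alikes:
- **Scene view:** (420,173), (455,235) and (375,252).
- **Top view:** (168,192), (111,240) and (160,301).

I choose the grey one in the white tube. Next is a close crop of it and of the land.

```bash
python3 - <<'E'
from h import *
import pickle
ds=pickle.load(open('d0.pkl','rb'))
a=ds['scene']['color'];b=ds['top']['color']
r=lambda im,x,y,w,h:cv2.resize(im[y:y+h,x:x+w],(400,300),interpolation=cv2.INTER_CUBIC)
m=np.vstack([np.hstack([r(a,348,160,120,90+60)[:, :],r(a,150,115,112,84)]),np.hstack([r(b,100,180,120,90+40),r(b,328,215,112,84)])])
cv2.imwrite('pics/crop1.png',m)
for n in ds:
    w=cloud(ds[n]); hsv=cv2.cvtColor(ds[n]['color'],cv2.COLOR_BGR2HSV)
    g=((hsv[...,0]>45)&(hsv[...,0]<75)&(hsv[...,1]>120)).astype(np.uint8)
    k,l,s,c=cv2.connectedComponentsWithStats(g)
    for i in range(1,k):
        if s[i,4]>30:
            p=w[l==i];p=p[~np.isnan(p[:,2])]; print(n,c[i].round(),np.median(p,0).round(3),np.percentile(p[:,2],[2,98]).round(3),'top xy',np.median(p[p[:,2]>np.percentile(p[:,2],98)-.01],0).round(3))
w=cloud(ds['top'])
# high points near holder
for nm in ds:
    w=cloud(ds[nm]).reshape(-1,3)
    for lo,hi in((.155,.18),(.12,.15),(.08,.1)):
        m=(w[:,2]>lo)&(w[:,2]<hi)&(w[:,1]>.1)&(w[:,0]>.3)&(w[:,0]<.8); 
        q=w[m]; kk=np.linalg.norm(q[:,:2]-[.51,.24],axis=1)<.06
        print(nm,lo,kk.sum(),np.median(q[kk],0).round(3) if kk.any() else None)
E
```

```text
scene [417. 186.] [0.43  0.216 0.111] [0.077 0.142] top xy [0.43  0.217 0.137]
scene [410. 213.] [0.426 0.216 0.037] [0.003 0.055] top xy [0.427 0.216 0.051]
scene [451. 249.] [0.537 0.307 0.112] [0.077 0.142] top xy [0.537 0.307 0.138]
scene [373. 266.] [0.625 0.21  0.112] [0.078 0.141] top xy [0.626 0.21  0.136]
scene [440. 275.] [0.534 0.307 0.036] [0.    0.054] top xy [0.535 0.307 0.048]
scene [367. 292.] [0.622 0.209 0.034] [0.   0.05] top xy [0.623 0.209 0.046]
top [170. 193.] [0.616 0.204 0.14 ] [0.082 0.147] top xy [0.619 0.21  0.144]
top [116. 240.] [0.529 0.3   0.139] [0.082 0.147] top xy [0.531 0.306 0.145]
top [164. 299.] [0.425 0.21  0.141] [0.085 0.147] top xy [0.422 0.216 0.144]
scene 0.155 154 [0.526 0.213 0.165]
scene 0.12 151 [0.529 0.215 0.135]
scene 0.08 323 [0.532 0.215 0.092]
top 0.155 122 [0.523 0.211 0.166]
top 0.12 45 [0.525 0.205 0.136]
top 0.08 216 [0.523 0.204 0.095]
```

View pics/crop1.png

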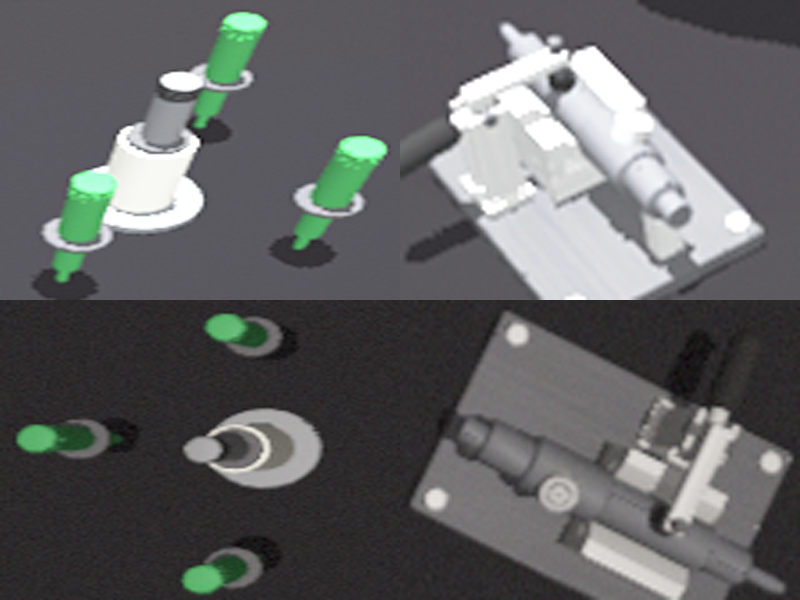

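The crops confirm the choice: the grey handle with a dark cap stands in the white tube, and the three green ones stand on the bench. The ringed land shows in the top view at about (372.2,268.8), and in the scene view at about (214,148). Next I measure both.

```bash
python3 - <<'E'
from h import *
import pickle
ds=pickle.load(open('d0.pkl','rb')); T,S=ds['top'],ds['scene']
print('gauge top',tri(T,(160.9,244.6),S,(402.6,201)).round(4))
print('land',tri(T,(372.2,268.8),S,(214.4,148.6)).round(4), ray(T,(372.2,268.8),.077).round(4))
wt,wsc=cloud(T),cloud(S)
for n,w in(('top',wt),('scene',wsc)):
    q=w.reshape(-1,3); q=q[~np.isnan(q[:,2])]
    m=(q[:,0]>.33)&(q[:,0]<.65)&(q[:,1]<-.08)&(q[:,1]>-.4)
    p=q[m&(q[:,2]>.006)&(q[:,2]<.1)]
    pl=q[m&(q[:,2]>.007)&(q[:,2]<.018)]
    print(n,len(pl),cv2.minAreaRect(pl[:,:2].astype(np.float32)*1000))
    # handle top circle
    g=q[(np.linalg.norm(q[:,:2]-[.524,.211],axis=1)<.03)&(q[:,2]>.158)]; print('gtop',g.mean(0).round(4),cv2.minEnclosingCircle(g[:,:2].astype(np.float32)*1000))
    h=q[(np.linalg.norm(q[:,:2]-[.524,.211],axis=1)<.06)&(q[:,2]>.005)&(q[:,2]<.016)]; print('foot',cv2.minEnclosingCircle(h[:,:2].astype(np.float32)*1000))
    L0=ray(T,(372.2,268.8),.077); l=q[np.linalg.norm(q-L0,axis=1)<.008]
    c=l.mean(0); u,s,v=np.linalg.svd(l-c); print('land',len(l),c.round(4),v[2].round(3),s)
# bolts in base plate: view enlarged
b=cv2.resize(T['color'][205:315,322:442],(720,660),interpolation=cv2.INTER_CUBIC)
a=cv2.resize(S['color'][125:185,180:250],(700,600),interpolation=cv2.INTER_CUBIC)
cv2.imwrite('pics/lt.png',b[:600]);cv2.imwrite('pics/ls.png',a)
E
```

```text
gauge top [0.5215 0.2125 0.1625]
land [ 0.4782 -0.1791  0.0766] [ 0.4781 -0.1788  0.077 ]
top 3361 ((473.314453125, -213.70433044433594), (191.2932586669922, 151.61236572265625), 63.426597595214844)
gtop [0.5227 0.2115 0.1655] ((522.8765258789062, 212.4111785888672), 10.44292163848877)
foot ((523.0492553710938, 212.08477783203125), 58.340450286865234)
land 50 [ 0.4783 -0.1784  0.0782] [ 0.34  -0.167 -0.925] [0.02976298 0.02632702 0.01123525]
scene 2201 ((481.71173095703125, -217.19200134277344), (192.4971923828125, 131.829345703125), 64.0617904663086)
gtop [0.5242 0.2132 0.1644] ((521.9081420898438, 212.97048950195312), 11.222885131835938)
foot ((530.919677734375, 206.15536499023438), 52.42586135864258)
land 25 [ 0.4795 -0.1781  0.0791] [-0.139  0.11   0.984] [0.02196925 0.01767554 0.01003977]
```

View pics/lt.png

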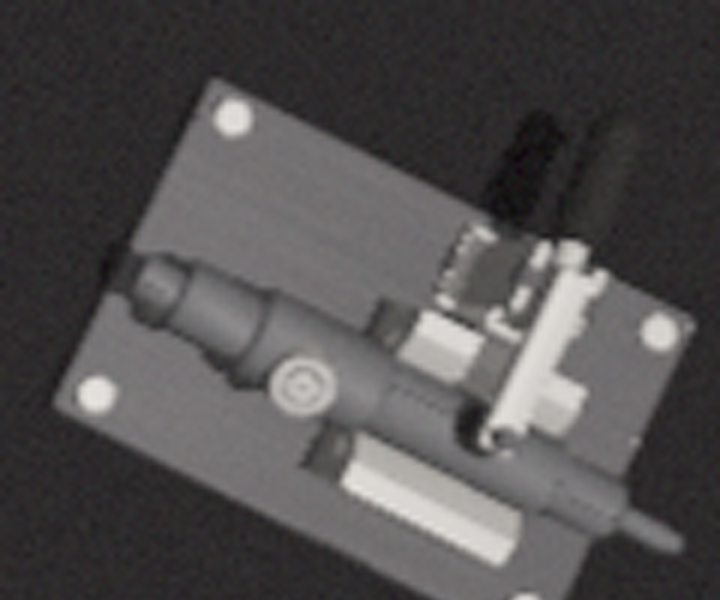

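View pics/ls.png

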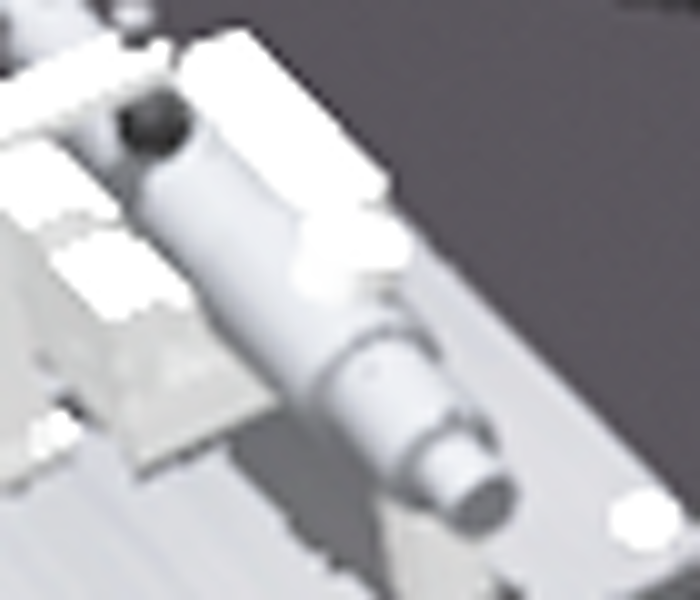

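```bash
python3 - <<'E'
from h import *
import pickle
ds=pickle.load(open('d0.pkl','rb')); T,S=ds['top'],ds['scene']
f=lambda u,v:((u+.5)/6-.5+322,(v+.5)/6-.5+205)
B=[ray(T,f(*p),.0135)for p in((233,118),(660,332),(96,393))]
d=B[1]-B[0];e=B[0]-B[2]; print(np.array(B).round(4),np.degrees(np.arctan2(d[1],d[0]))+90,np.degrees(np.arctan2(e[1],e[0])))
print('axis pts',[ray(T,f(*p),.055).round(4)for p in((155,290),(678,542))])
a,b=[ray(T,f(*p),.055)for p in((155,290),(678,542))]; d=a-b; print(np.degrees(np.arctan2(d[1],d[0]))-90)
print('land',ray(T,f(302,386),.077).round(4))
# project gauge silhouettes check: gauge flange / axis
for d,n in((T,'t'),(S,'s')): print(n,proj(d,[[.522,.2123,.165],[.522,.2123,.095],[.478,-.179,.077]]).round(1))
E
```

```text
[[ 0.5672 -0.1697  0.0135]
 [ 0.4938 -0.3193  0.0135]
 [ 0.4708 -0.1215  0.0135]] -26.123424991368054 -26.5802437663413
axis pts [array([ 0.5078, -0.1345,  0.055 ]), array([ 0.4262, -0.3084,  0.055 ])]
-25.138063690064143
land [ 0.4779 -0.1782  0.077 ]
t [[160.2 244.5]
 [169.4 244.2]
 [372.3 268.8]]
s [[402.3 200.1]
 [395.6 227.8]
 [214.5 148.4]]
```

Yaw comes out at about −26°, the land at (0.478, −0.1785, 0.077), and the gauge axis at (0.522, 0.2123). I start by carrying the open gripper across at a safe height.

Call:
drive_tool([
  [87,1,-1,0,0,0,0],
  [87,1,-1,0,0,0,0],
  [87,1,-1,0,0,0,0],
  [87,1,-1,0,0,0,0],
])

```text
time_s: 0.5
position: [0.2341, -0.4586, 0.2218]
tcp_rot: [[0.973, 0.232, -0.0], [0.232, -0.973, 0.005], [0.001, -0.005, -1.0]]
force: [-0.5, -0.1, 0.2]
opening: 0.996
grasp_force: 0.0
```

```bash
cat >> h.py <<'E'
from scipy.spatial.transform import Rotation as Ro
def go(p,R=None):
    "normalised shift and turn from the present measured pose to world pose p,R"
    s=read_state(); R0=np.array(s['tcp_rot']); R=R0 if R is None else R
    print('t',s['time_s'],'pos',s['position'].round(4),'F',s['force'].round(2),'open',round(s['opening']*87,1),'grip',round(s['grasp_force'],1),'q',s['joint_positions'].round(1))
    print('shift',((p-s['position'])@R0/.12).round(4),'turn',(Ro.from_matrix(R0.T@R).as_rotvec()/1.5).round(4))
E
python3 -c "
from h import *
print([a for a in dir(bot) if a[0]!='_'])
go(np.array([.522,.2123,.222]))"
```

```text
['PlanningError', 'hold_point_z']
t 0.5 pos [ 0.2341 -0.4586  0.2218] F [-0.52 -0.06  0.18] open 86.7 grip 0.0 q [-75.4  21.9  97.6   0.1  60.8   1.1]
shift [ 3.6312 -4.8811  0.0277] turn [0. 0. 0.]
```

Call:
drive_tool([
  [87,1,-1,0,0,0,0],
  [87,1,-1,0,0,0,0],
  [87,1,-1,0,0,0,0],
  [87,1,-1,0,0,0,0],
])

```text
time_s: 0.9
position: [0.3228, -0.3155, 0.2222]
tcp_rot: [[0.973, 0.232, -0.001], [0.232, -0.973, 0.003], [-0.0, -0.003, -1.0]]
force: [-0.1, -0.2, -0.5]
opening: 0.999
grasp_force: 0.0
```

Call:
drive_tool([
  [87,1,-1,0,0,0,0],
  [87,1,-1,0,0,0,0],
  [87,1,-1,0,0,0,0],
  [87,1,-1,0,0,0,0],
])

```text
time_s: 1.3
position: [0.4124, -0.172, 0.2225]
tcp_rot: [[0.972, 0.233, 0.0], [0.233, -0.972, 0.001], [0.0, -0.001, -1.0]]
force: [-0.3, -0.7, -0.4]
opening: 0.999
grasp_force: 0.0
```

Call:
drive_tool([
  [87,1,-1,0,0,0,0],
  [87,1,-1,0,0,0,0],
  [87,1,-1,0,0,0,0],
  [87,1,-1,0,0,0,0],
])

```text
time_s: 1.7
position: [0.5026, -0.0278, 0.2226]
tcp_rot: [[0.972, 0.233, 0.002], [0.233, -0.972, 0.0], [0.002, -0.0, -1.0]]
force: [-0.4, -0.5, -0.3]
opening: 1.001
grasp_force: 0.0
```

Call:
drive_tool([
  [87,0.6,-1,0,0,0,0],
  [87,0.6,-1,0,0,0,0],
  [87,0.6,-1,0,0,0,0],
  [87,0.6,-1,0,0,0,0],
])

```text
time_s: 2.1
position: [0.5446, 0.1067, 0.2224]
tcp_rot: [[0.972, 0.235, 0.002], [0.235, -0.972, 0.001], [0.002, -0.001, -1.0]]
force: [-0.4, -0.8, 0.0]
opening: 0.999
grasp_force: 0.0
```

```bash
python3 -c "
from h import *
go(np.array([.522,.2123,.222]))"
```

```text
t 2.1 pos [0.5446 0.1067 0.2224] F [-0.39 -0.78  0.04] open 86.9 grip 0.0 q [-0.5 24.8 92.4  0.1 62.7 75.9]
shift [ 0.024  -0.8996  0.0043] turn [0. 0. 0.]
```

Call:
drive_tool([
  [87,0.03,-0.87,0,0,0,0],
  [87,0.03,-0.87,0,0,0,0],
  [87,0.03,-0.87,0,0,0,0],
  [87,0.03,-0.87,0,0,0,0],
  [87,0.03,-0.87,0,0,0,0],
  [87,0.03,-0.87,0,0,0,0],
])

```text
time_s: 2.7
position: [0.5231, 0.2032, 0.2225]
tcp_rot: [[0.974, 0.228, 0.0], [0.228, -0.974, -0.001], [-0.0, 0.001, -1.0]]
force: [0.7, 0.6, 0.2]
opening: 1.004
grasp_force: 0.0
```

```bash
python3 - <<'E'
from h import *
down=np.array([[.972,.235,0],[.235,-.972,0],[0,0,-1]])
go(np.array([.522,.2123,.113]),down)
d=cap('scene'); cv2.imwrite('pics/s2.png',cv2.resize(d['color'][100:310,280:560],(800,600),interpolation=cv2.INTER_CUBIC))
E
```

```text
t 2.7 pos [0.5231 0.2032 0.2225] F [0.67 0.64 0.24] open 87.4 grip 0.0 q [ 9.8 25.3 91.4 -0.  63.3 86.7]
shift [ 0.0085 -0.0763  0.9124] turn [ 0.0003  0.0001 -0.0051]
```

View pics/s2.png

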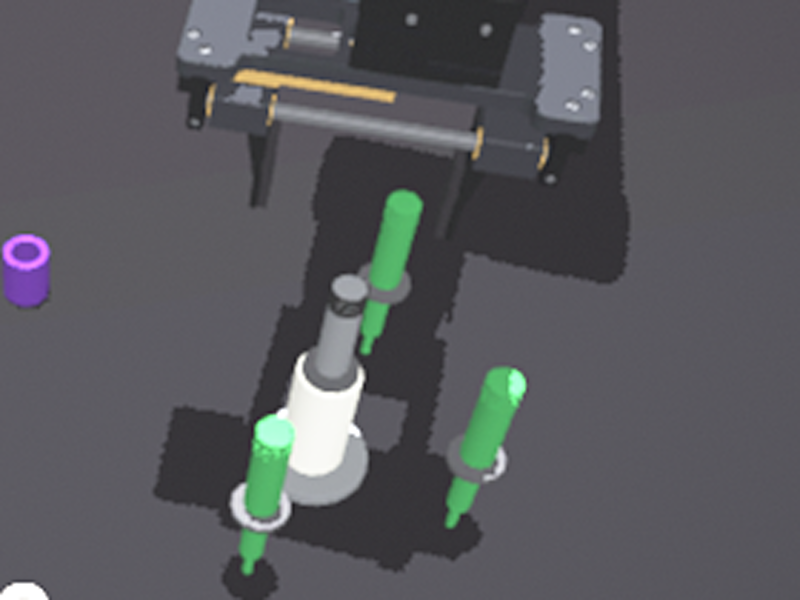

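The picture shows the open jaws above and behind the grey gauge (its top at about (348,290) in the crop), with the three green ones clear of both fingers. I centre the gripper and descend.

Call:
drive_tool([
  [87,0.008,-0.076,0,0,0,0],
  [87,0.008,-0.076,0.2,0,0,0],
  [87,0.008,-0.076,0.4,0,0,0],
  [87,0.008,-0.076,0.6,0,0,0],
  [87,0.008,-0.076,0.8,0,0,0],
  [87,0.008,-0.076,0.91,0,0,0],
  [87,0.008,-0.076,0.91,0,0,0],
  [87,0.008,-0.076,0.91,0,0,0],
])

```text
time_s: 3.55
position: [0.5219, 0.2141, 0.1138]
tcp_rot: [[0.973, 0.229, 0.001], [0.229, -0.973, 0.0], [0.001, -0.0, -1.0]]
force: [0.7, -0.5, 0.6]
opening: 1.0
grasp_force: 0.0
```

```bash
python3 - <<'E'
from h import *
down=np.array([[.972,.235,0],[.235,-.972,0],[0,0,-1]])
go(np.array([.522,.2123,.113]),down)
d=cap('top'); cv2.imwrite('pics/t3.png',cv2.resize(d['color'][170:320,80:280],(800,600),interpolation=cv2.INTER_CUBIC))
E
```

```text
t 3.55 pos [0.5219 0.2141 0.1138] F [ 0.66 -0.47  0.61] open 87.0 grip 0.0 q [11.  34.1 96.5  0.  49.3 87.7]
shift [-0.003   0.0147  0.0063] turn [-0.     -0.0005 -0.0039]
```

Call:
drive_tool([
  [40,0,0.015,0.005,0,0,0],
  [30,0,0.015,0.005,0,0,0],
  [24,0,0.015,0.005,0,0,0],
  [10,0,0.015,0.005,0,0,0],
  [10,0,0.015,0.005,0,0,0],
  [10,0,0.015,0.005,0,0,0],
  [10,0,0.015,0.005,0,0,0],
  [10,0,0.015,0.005,0,0,0],
])

```text
time_s: 4.4
position: [0.5217, 0.2123, 0.1127]
tcp_rot: [[0.973, 0.23, -0.0], [0.23, -0.973, -0.0], [-0.0, -0.0, -1.0]]
force: [0.4, 0.3, -0.2]
opening: 0.355
grasp_force: 0.0
```

```bash
python3 - <<'E'
from h import *
down=np.array([[.972,.235,0],[.235,-.972,0],[0,0,-1]])
go(np.array([.522,.2123,.113]),down)
E
```

```text
t 4.4 pos [0.5217 0.2123 0.1127] F [ 0.39  0.31 -0.19] open 30.9 grip 0.0 q [10.8 34.2 96.6  0.  49.2 87.5]
shift [ 0.0022  0.0004 -0.0026] turn [-0.      0.0001 -0.0036]
```

Call:
drive_tool([
  [10,0,0,0,0,0,0],
  [10,0,0,0,0,0,0],
  [10,0,0,0,0,0,0],
  [10,0,0,0,0,0,0],
])

```text
time_s: 4.8
position: [0.5218, 0.2122, 0.1127]
tcp_rot: [[0.973, 0.23, -0.0], [0.23, -0.973, -0.0], [-0.0, 0.0, -1.0]]
force: [0.1, -0.1, -1.2]
opening: 0.221
grasp_force: 30.0
```

Gripped: opening about 19 mm at 30 N. Now straight up.

Call:
drive_tool([
  [10,0,0,-0.1,0,0,0],
  [10,0,0,-0.25,0,0,0],
  [10,0,0,-0.45,0,0,0],
  [10,0,0,-0.65,0,0,0],
  [10,0,0,-0.85,0,0,0],
  [10,0,0,-1,0,0,0],
  [10,0,0,-1,0,0,0],
  [10,0,0,-1,0,0,0],
])

```text
time_s: 5.6
position: [0.5215, 0.2123, 0.233]
tcp_rot: [[0.973, 0.23, 0.0], [0.23, -0.973, 0.0], [0.0, -0.0, -1.0]]
force: [-0.4, -1.1, -2.7]
opening: 0.223
grasp_force: 30.0
```

```bash
python3 - <<'E'
from h import *
import pickle
go(np.array([.522,.2123,.233]))
ds={n:cap(n) for n in('scene','top')}; pickle.dump(ds,open('d1.pkl','wb'))
a=ds['scene']['color'];b=ds['top']['color']
r=lambda im,x,y,w,h:cv2.resize(im[y:y+h,x:x+w],(400,600),interpolation=cv2.INTER_CUBIC)
cv2.imwrite('pics/lift.png',np.hstack([r(a,340,100,120,180),r(b,80,160,120,180)]))
E
```

```text
t 5.6 pos [0.5215 0.2123 0.233 ] F [-0.4  -1.07 -2.68] open 19.4 grip 30.0 q [10.8 24.7 90.5  0.  64.8 87.5]
shift [0.0043 0.0007 0.0003] turn [0. 0. 0.]
```

View pics/lift.png

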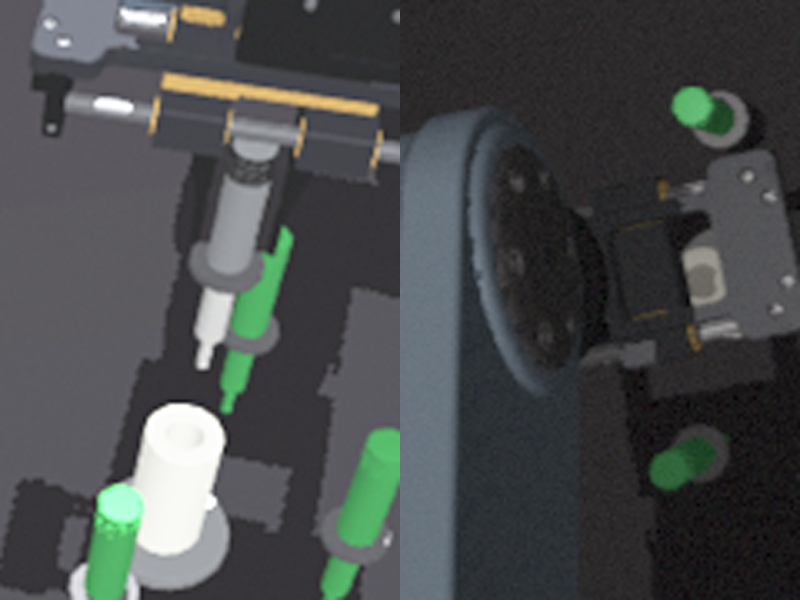

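The gauge is gripped and well clear of the tube, its tip at crop (204,368) on the left side, and the green ones are undisturbed. Carrying it toward the land now.

Call:
drive_tool([
  [10,-0.1,0.2,0,0,0,0],
  [10,-0.25,0.5,0,0,0,0],
  [10,-0.4,0.8,0,0,0,0],
  [10,-0.5,1,0,0,0,0],
  [10,-0.5,1,0,0,0,0],
])

```text
time_s: 6.2
position: [0.4893, 0.0791, 0.2315]
tcp_rot: [[0.974, 0.226, -0.004], [0.226, -0.974, -0.001], [-0.004, -0.0, -1.0]]
force: [1.2, -0.5, -1.2]
opening: 0.224
grasp_force: 30.0
```

Call:
drive_tool([
  [10,-0.15,0.3,0,0,0,0],
  [10,-0.3,0.6,0,0,0,0],
  [10,-0.45,0.9,0,0,0,0],
  [10,-0.5,1,0,0,0,0],
  [10,-0.5,1,0,0,0,0],
])

```text
time_s: 6.7
position: [0.46, -0.0496, 0.2322]
tcp_rot: [[0.974, 0.227, -0.001], [0.227, -0.974, 0.001], [-0.001, -0.001, -1.0]]
force: [0.9, 0.9, -0.8]
opening: 0.223
grasp_force: 30.0
```

Call:
drive_tool([
  [10,-0.15,0.25,0,0,0,0],
  [10,-0.3,0.5,0,0,0,0],
  [10,-0.4,0.7,0,0,0,0],
  [10,-0.45,0.8,0,0,0,0],
  [10,-0.45,0.8,0,0,0,0],
])

```text
time_s: 7.2
position: [0.4302, -0.1548, 0.2326]
tcp_rot: [[0.974, 0.228, 0.0], [0.228, -0.974, 0.001], [0.0, -0.001, -1.0]]
force: [-0.0, -0.3, -1.7]
opening: 0.223
grasp_force: 30.0
```

```bash
cat >> h.py <<'E'
yaw=np.radians(-26); til=np.radians(25)
n=np.array([-np.sin(til)*np.cos(yaw),-np.sin(til)*np.sin(yaw),np.cos(til)])
L=np.array([.478,-.1785,.077]); D=.0917
def Rt(R0):
    a=np.cross(R0[:,2],-n); an=np.arcsin(np.linalg.norm(a)); 
    return Ro.from_rotvec(a/max(np.linalg.norm(a),1e-9)*an).as_matrix()@R0
E
python3 - <<'E'
from h import *
import pickle
d=pickle.load(open('d1.pkl','rb'))['scene']
print('tip pred px',proj(d,[[.5215,.2123,.1413]]),'seen 400.9 210.1')
go(L+n*(D+.045),Rt(np.array(read_state()['tcp_rot'])))
E
```

```text
tip pred px [[400.01230486 209.69560814]] seen 400.9 210.1
t 7.2 pos [ 0.4302 -0.1548  0.2326] F [-0.02 -0.32 -1.73] open 19.4 grip 30.0 q [-33.9  16.5 104.6   0.   58.9  42.9]
shift [-0.0303 -0.0209  0.2639] turn [-0.1842  0.2251 -0.    ]
```

Call:
drive_tool([
  [10,0,0,0,-0.061,0.075,0],
  [10,0,0,0,-0.122,0.15,0],
  [10,0,0,0,-0.184,0.225,0],
  [10,-0.03,-0.02,0.1,-0.184,0.225,0],
  [10,-0.03,-0.02,0.2,-0.184,0.225,0],
  [10,-0.03,-0.02,0.26,-0.184,0.225,0],
  [10,-0.03,-0.02,0.26,-0.184,0.225,0],
  [10,-0.03,-0.02,0.26,-0.184,0.225,0],
])

```text
time_s: 8.0
position: [0.4262, -0.1527, 0.2016]
tcp_rot: [[0.908, 0.177, 0.38], [0.262, -0.947, -0.184], [0.327, 0.267, -0.906]]
force: [-0.3, -0.3, -0.5]
opening: 0.224
grasp_force: 30.0
```

```bash
python3 - <<'E'
from h import *
import pickle
s=read_state();R0=np.array(s['tcp_rot'])
print('axis err',np.degrees(np.arccos(-R0[:,2]@n)))
go(L+n*(D+.015),Rt(R0))
ds={k:cap(k) for k in('scene','top')}; pickle.dump(ds,open('d2.pkl','wb'))
tip=s['position']+R0[:,2]*D
for k in ds: print(k,proj(ds[k],[tip,L,tip-R0[:,2]*.069]).round(1))
a=ds['scene']['color'];b=ds['top']['color']
r=lambda im,x,y,w,h:cv2.resize(im[y:y+h,x:x+w],(400,600),interpolation=cv2.INTER_CUBIC)
cv2.imwrite('pics/hov.png',np.hstack([r(a,175,85,64,96),r(b,340,220,64,96)]))
E
```

```text
axis err 0.0587317796453891
t 8.0 pos [ 0.4262 -0.1527  0.2016] F [-0.35 -0.26 -0.53] open 19.4 grip 30.0 q [-37.3  12.9 125.6  16.   17.6  25.2]
shift [-0.0039  0.0023  0.2558] turn [-0.0007 -0.0002  0.    ]
scene [[220.9 128.7]
 [214.8 148.5]
 [230.6  96.7]]
top [[372.7 279.5]
 [372.1 268.8]
 [374.3 298.3]]
```

View pics/hov.png

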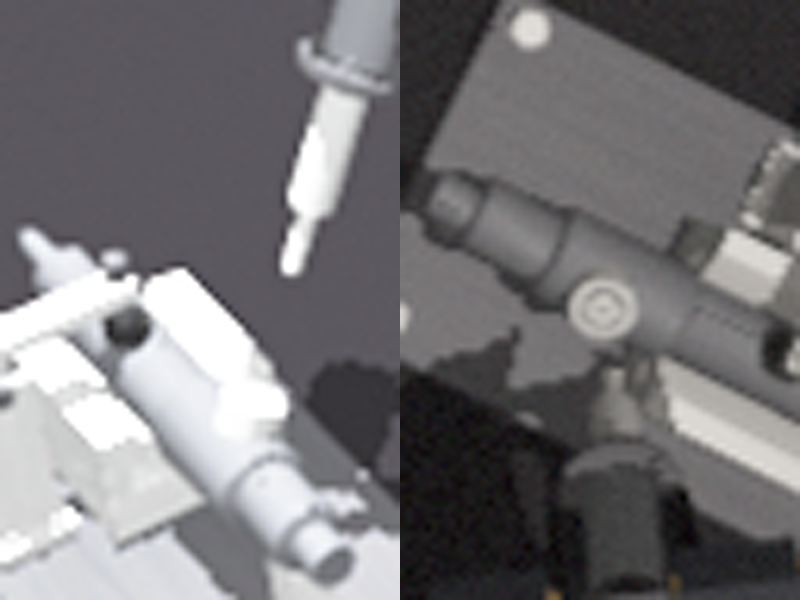

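The tip is hovering square above the land: in the scene view it ends at about (221.1,128.6), and in the top view at about (373.7,277.2) against the ring dot at (371.9,268.9). The top view hints at an offset of a millimetre or two. I move closer and measure relative to the ring.

Call:
drive_tool([
  [10,-0.004,0.002,0.08,0,0,0],
  [10,-0.004,0.002,0.16,0,0,0],
  [10,-0.004,0.002,0.23,0,0,0],
  [10,-0.004,0.002,0.28,0,0,0],
  [10,-0.004,0.002,0.28,0,0,0],
  [10,-0.004,0.002,0.28,0,0,0],
])

```text
time_s: 8.7
position: [0.4379, -0.1598, 0.1708]
tcp_rot: [[0.908, 0.176, 0.379], [0.261, -0.947, -0.185], [0.327, 0.267, -0.907]]
force: [-0.3, -0.6, -0.4]
opening: 0.222
grasp_force: 30.0
```

```bash
python3 - <<'E'
from h import *
import pickle
s=read_state();R0=np.array(s['tcp_rot'])
print('axis err',np.degrees(np.arccos(-R0[:,2]@n)))
go(L+n*(D+.012),Rt(R0))
ds={k:cap(k) for k in('scene','top')}; pickle.dump((s,ds),open('d3.pkl','wb'))
tip=s['position']+R0[:,2]*D
ex=[tip,tip-R0[:,2]*.003,L,tip-R0[:,2]*.024,tip-R0[:,2]*.069]
for k in ds: print(k,proj(ds[k],ex).round(1).tolist())
o=[]
for k,x,y in(('scene',197,110),('top',355,255)):
    im=cv2.resize(ds[k]['color'][y:y+48,x:x+40],None,fx=10,fy=10,interpolation=cv2.INTER_LANCZOS4)
    im=cv2.convertScaleAbs(im,alpha=1.0 if k=='scene' else 1.6); o.append(im)
cv2.imwrite('pics/near.png',np.hstack(o))
E
```

```text
axis err 0.04512317983886136
t 8.7 pos [ 0.4379 -0.1598  0.1708] F [-0.29 -0.64 -0.45] open 19.3 grip 30.0 q [-36.9  18.3 126.1  22.7  12.   18.5]
shift [ 0.0068 -0.0028 -0.0001] turn [-0.0004  0.0004  0.    ]
scene [[216.3, 143.1], [216.7, 141.8], [214.8, 148.5], [219.5, 132.6], [225.6, 112.3]]
top [[372.5, 272.0], [372.6, 272.7], [372.1, 268.8], [373.0, 277.7], [374.0, 289.3]]
```

View pics/near.png

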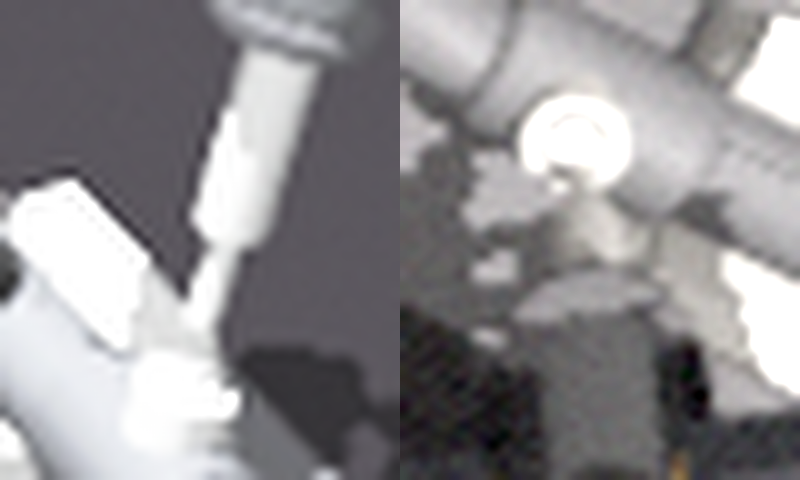

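```bash
python3 - <<'E'
from h import *
import pickle
d0=pickle.load(open('d0.pkl','rb')); s,d3=pickle.load(open('d3.pkl','rb'))
np.set_printoptions(linewidth=200)
g=lambda d,k,r,c:cv2.cvtColor(d[k]['color'],cv2.COLOR_BGR2GRAY)[r[0]:r[1],c[0]:c[1]].astype(int)
for k,r,c in(('top',(261,284),(363,384)),('scene',(130,156),(206,230))):
    print(k,r,c)
    if k=='top': print(g(d0,k,r,c)[:16])
    print(g(d3,k,r,c))
E
```

```text
top (261, 284) (363, 384)
[[120  91 106 128 127 132 132 133 130 126 124 118 116 112 109 110 103  94  91  82  75]
 [101  98 117 127 127 129 132 129 129 130 133 129 123 117 115 115 110 103 100  97  85]
 [ 89 108 118 122 123 125 122 119 122 128 135 139 133 121 121 118 114 113 108 105  97]
 [ 96 109 117 117 119 108 103 122 151 152 147 147 139 126 120 122 119 115 114 109 109]
 [ 96 107 112 113 101 104 160 185 188 189 188 183 165 140 127 130 127 122 119 116 113]
 [ 90  96 104  91  97 157 189 182 153 156 161 177 192 175 149 133 129 125 123 121 120]
 [ 79  88  79  68 135 182 176 153 172 187 179 152 174 193 164 131 134 131 128 125 122]
 [ 61  76  66  76 162 186 175 180 192 197 196 171 157 182 175 142 135 134 130 130 128]
 [ 57  62  54  83 166 180 170 186 183 169 186 192 172 179 175 138 134 138 137 136 133]
 [103 106 106  92 164 177 159 183 193 189 193 187 177 187 174 134 131 131 136 139 135]
 [117 118 116 110 145 181 173 163 177 190 181 163 181 188 160 121 122 127 130 136 135]
 [116 116 114 115 122 154 182 180 175 174 170 181 186 160 120 111 115 121 125 126 130]
 [118 114 113 113 115 121 147 
[... 4223 characters left out ...]
4  52]
 [239 239 238 239 252 255 255 255 255 255 255 255 255 255 255 103  94  65  51  52  53  54  53  54]
 [238 239 238 244 253 254 255 255 255 254 255 255 255 255 255 104 109  94  65  52  54  54  55  53]
 [236 238 238 250 255 254 254 254 254 255 255 255 255 255 187 105 112 110  94  65  53  53  54  53]
 [232 236 237 252 255 254 254 253 250 240 222 217 204 166 116 108 110 115 111  90  60  52  54  54]
 [231 234 236 248 255 255 254 253 249 238 222 218 204 177 130 108 111 113 114 108  86  60  53  54]
 [227 231 234 239 249 252 253 251 247 232 217 205 172 152 127 110 110 112 112 114 108  87  60  51]
 [223 228 232 235 237 240 245 245 242 233 226 220 190 177 143 105 110 111 112 112 114 108  85  57]]
```

```bash
python3 - <<'E'
from h import *
import pickle
d0=pickle.load(open('d0.pkl','rb')); s,d3=pickle.load(open('d3.pkl','rb'))
np.set_printoptions(linewidth=200)
for ch in(2,0): print(ch,d0['scene']['color'][138:158,204:228,ch])
d=d0['scene']
th=np.linspace(0,2*np.pi,8,endpoint=False); e1=np.cross(n,[0,1,0]);e1/=np.linalg.norm(e1);e2=np.cross(n,e1)
print(proj(d,[L+.01*(np.cos(t)*e1+np.sin(t)*e2) for t in th]).round(1).tolist())
print(proj(d0['top'],[L+.01*(np.cos(t)*e1+np.sin(t)*e2) for t in th]).round(1).tolist())
E
```

```text
2 [[255 255 255 255 255 255 255 255 255 255 169  79  87  90  93  91  93  91  91  91  92  91  92  90]
 [255 255 255 255 255 255 255 255 255 255 255 170  80  87  90  91  92  92  92  91  92  92  92  91]
 [251 255 255 255 255 255 255 255 255 255 255 255 170  79  88  90  91  92  92  91  91  92  91  90]
 [215 251 255 255 255 255 255 255 255 255 255 255 255 170  79  88  89  92  92  91  91  91  91  92]
 [221 214 253 255 255 255 255 255 255 255 255 255 255 255 182  83  90  91  91  92  91  92  92  91]
 [228 220 225 255 255 255 255 255 255 255 255 255 255 255 214  82  90  92  92  92  93  91  92  91]
 [234 228 219 226 254 255 255 255 255 255 255 255 255 255 174  85  88  91  91  92  92  91  91  91]
 [236 234 231 226 226 246 255 255 255 255 255 254 221 208 180 116  86  90  92  92  92  91  92  91]
 [237 237 237 236 232 223 240 255 255 255 255 254 252 244 221 170 120  85  89  92  92  92  92  92]
 [237 236 237 238 236 228 253 255 255 255 255 255 255 255 255 253 179 121  86  89  93  92  91  92]
 [235 236 237 237 236 233 252 255 255 255 255 255 255 255 255 255 243 178 118  86  91  91  92  92]
 [232 235
[... 2423 characters left out ...]
 217 201 199 216 222 222 224 227 217 167 108]
 [220 226 231 236 239 243 250 252 253 251 247 233 220 206 171 172 209 223 220 223 224 227 217 168]
 [208 221 227 233 238 240 241 244 248 247 244 236 231 224 196 184 190 212 222 221 222 224 227 216]
 [198 211 222 229 234 239 240 241 243 244 243 243 243 239 232 223 198 195 217 222 220 222 224 227]
 [184 202 214 223 230 236 239 240 242 244 246 241 235 220 199 203 193 181 193 218 222 221 222 224]]
[[217.4, 147.1], [213.8, 145.8], [210.7, 146.1], [209.9, 147.8], [212.0, 149.9], [215.7, 151.2], [218.8, 150.9], [219.5, 149.2]]
[[371.6, 273.5], [375.5, 272.5], [377.3, 269.3], [376.1, 265.9], [372.5, 264.2], [368.7, 265.2], [366.8, 268.4], [368.1, 271.8]]
```

The silhouettes, compared with the kinematics, put the tip about 1 mm too far toward −y relative to the ring; along the slope it agrees. I correct that, go to a gap of about 4 mm, and take an averaged force baseline there.

Call:
drive_tool([
  [10,0.009,-0.0115,0,0,0,0],
  [10,0.009,-0.0115,0.02,0,0,0],
  [10,0.009,-0.0115,0.04,0,0,0],
  [10,0.009,-0.0115,0.065,0,0,0],
  [10,0.009,-0.0115,0.065,0,0,0],
  [10,0.009,-0.0115,0.065,0,0,0],
])

```text
time_s: 9.4
position: [0.4416, -0.1596, 0.1637]
tcp_rot: [[0.908, 0.177, 0.379], [0.261, -0.947, -0.185], [0.327, 0.267, -0.907]]
force: [0.7, 0.5, -1.7]
opening: 0.22
grasp_force: 30.0
```

```bash
cat >> h.py <<'E'
L2=L+np.array([0,.0011,0]); L2=L2+n*((L-L2)@n)
def avg(k=16):
    F=[];P=[]
    for i in range(k):
        optics.capture('top'); s=read_state(); F.append(s['force']); P.append(s['position'])
    F=np.array(F);p=np.mean(P,0); R0=np.array(s['tcp_rot'])
    print('F',F.mean(0).round(2),'sd',F.std(0).round(2),'F.n',(F@n).mean().round(3),'+-',((F@n).std()/k**.5).round(3))
    print('gap mm',((p+R0[:,2]*D-L2)@n*1000).round(2),'lateral tool mm',((p+R0[:,2]*D-L2)@R0*1000).round(2),'tilt',np.degrees(np.arccos(-R0[:,2]@n)).round(3))
E
python3 - <<'E'
from h import *
avg(); go(L2+n*(D-.004),Rt(np.array(read_state()['tcp_rot'])))
E
```

```text
F [ 0.08  0.05 -1.27] sd [0.47 0.45 0.43] F.n -1.174 +- 0.115
gap mm 4.41 lateral tool mm [ 0.04 -0.03 -4.41] tilt 0.02
t 10.2 pos [ 0.4416 -0.1596  0.1639] F [ 0.19  0.43 -1.24] open 19.3 grip 30.0 q [-36.5  19.5 126.1  24.5  10.7  17. ]
shift [-0.0004  0.0003  0.0701] turn [-0.0002  0.0001 -0.    ]
```

Call:
drive_tool([
  [10,0,0,0.015,0,0,0],
  [10,0,0,0.03,0,0,0],
  [10,0,0,0.045,0,0,0],
  [10,0,0,0.06,0,0,0],
  [10,0,0,0.07,0,0,0],
  [10,0,0,0.07,0,0,0],
  [10,0,0,0.07,0,0,0],
])

```text
time_s: 10.9
position: [0.4448, -0.1612, 0.1563]
tcp_rot: [[0.908, 0.177, 0.38], [0.262, -0.947, -0.185], [0.327, 0.267, -0.906]]
force: [-1.4, -0.2, 1.0]
opening: 0.223
grasp_force: 30.0
```

```bash
python3 - <<'E'
from h import *
avg(24); go(L2+n*(D-.007),Rt(np.array(read_state()['tcp_rot'])))
E
```

```text
F [-0.85  0.35  0.77] sd [0.46 0.4  0.51] F.n 1.086 +- 0.119
gap mm -3.99 lateral tool mm [ 0.05 -0.    3.99] tilt 0.016
t 12.1 pos [ 0.4448 -0.1612  0.1563] F [-1.04  0.38  1.27] open 19.5 grip 30.0 q [-36.4  20.8 126.2  27.7   9.5  13.9]
shift [-0.0006 -0.0002  0.0249] turn [-0.0001  0.0001  0.    ]
```

The push force of 2.26 N means about 4.5 mm of plunger travel, and the kinematics give 4.0 mm, so they agree. Another 2.8 mm brings it to about half way.

Call:
drive_tool([
  [10,0,0,0.008,0,0,0],
  [10,0,0,0.016,0,0,0],
  [10,0,0,0.023,0,0,0],
  [10,0,0,0.023,0,0,0],
  [10,0,0,0.023,0,0,0],
  [10,0,0,0.023,0,0,0],
])

```text
time_s: 12.7
position: [0.4459, -0.1617, 0.1538]
tcp_rot: [[0.908, 0.176, 0.38], [0.261, -0.947, -0.185], [0.327, 0.267, -0.906]]
force: [-1.0, 0.7, 1.1]
opening: 0.221
grasp_force: 30.0
```

```bash
python3 - <<'E'
from h import *
avg(24); go(L2+n*(D-.007),Rt(np.array(read_state()['tcp_rot'])))
ds={k:cap(k) for k in('scene','top')}
o=[]
for k,x,y in(('scene',197,110),('top',352,250)):
    im=cv2.resize(ds[k]['color'][y:y+48,x:x+40],None,fx=10,fy=10,interpolation=cv2.INTER_CUBIC)
    o.append(cv2.convertScaleAbs(im,alpha=.9 if k=='scene' else 1.2))
cv2.imwrite('pics/press.png',np.hstack(o))
s=read_state();R0=np.array(s['tcp_rot']);T=s['position']+R0[:,2]*(D-.007)
for k in ds: print(k,proj(ds[k],[T,T-R0[:,2]*.017]).round(2).tolist())
g=cv2.cvtColor(ds['top']['color'],cv2.COLOR_BGR2GRAY)
np.set_printoptions(linewidth=200); print(g[262:280,363:384])
E
```

```text
F [-0.93  0.24  1.22] sd [0.47 0.63 0.43] F.n 1.505 +- 0.091
gap mm -6.76 lateral tool mm [ 0.04 -0.03  6.76] tilt 0.018
t 13.9 pos [ 0.4459 -0.1617  0.1538] F [-1.13  0.35  0.75] open 19.6 grip 30.0 q [-36.4  21.3 126.2  28.9   9.1  12.8]
shift [-0.0006  0.0002  0.0019] turn [-0.0002  0.0001  0.    ]
scene [[215.23, 148.66], [217.45, 141.36]]
top [[371.49, 268.83], [371.8, 272.74]]
[[ 97  98 119 127 128 130 130 130 127 132 131 131 123 118 117 112 105 108  99  95  88]
 [ 85 107 120 125 126 126 118 115 123 131 135 139 130 123 121 116 114 109 109 106 100]
 [ 97 110 116 119 118 107 103 123 147 153 147 147 138 125 121 122 118 117 113 108 106]
 [ 98 106 109 111 100 106 159 184 187 188 188 182 166 141 129 126 126 122 119 115 114]
 [ 91  97 104  92  98 157 191 182 154 155 160 179 190 176 148 131 132 127 124 123 117]
 [ 83  89  81  69 132 183 174 153 155 164 167 154 176 194 165 133 135 132 126 126 124]
 [ 62  73  66  77 163 185 176 145 129 142 177 173 158 184 175 141 137 135 133 129 130]
 [ 58  59  57  68 122 134 126 115  98 114 158 182 171 180 174 141 136 138 137 137 132]
 [ 86 104 102  85 
[... 152 characters left out ...]
38]
 [108 115 116 118 114 107  94  98 112 122 132 135 137 137 119 113 115 120 124 131 130]
 [103 115 115 102  80  76  81  90 108 123 128 137 135 114  99 103 108 114 116 122 109]
 [ 72  80  81  71  62  67  80  86  94 115 130 136 135 115  91  97 100 102  97  89  76]
 [ 59  59  57  58  57  64  78  88  82  85  96 114 131 107  70  65  71  76  72  63  61]
 [ 58  57  61  60  57  62  70  72  71  76  79  83  83  76  70  72  55  51  67  60  54]
 [ 61  62  61  56  51  63  85  87  96  94  97  93  92  94  85  77  75  80  81  86  72]
 [ 91 106  98  72  72  90  99  98 100 101 101 100 101 102 101  95  83  75  91 103 100]
 [ 97 100  71  74  93  99  99 105 100 100  98  97 101 102  86  69  82  88  94 107 103]]
```

View pics/press.png

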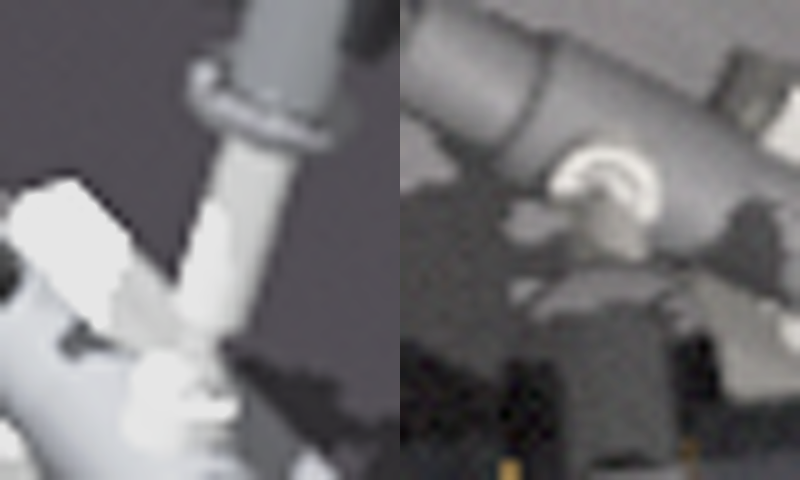

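The picture shows the tip on the ring's centre: top view about (372.1,269) against the ring centre at (372.0,268.95). The shank is close above the land, and the scene view agrees. Force reads about 5.9 mm of travel and kinematics 6.8 mm, so I add a last 0.4 mm, hold, and check before handing in.

Call:
drive_tool([
  [10,0,0,0.003,0,0,0],
  [10,0,0,0.003,0,0,0],
  [10,0,0,0.003,0,0,0],
  [10,0,0,0.003,0,0,0],
  [10,0,0,0.003,0,0,0],
])

```text
time_s: 14.5
position: [0.446, -0.1618, 0.1535]
tcp_rot: [[0.908, 0.176, 0.38], [0.261, -0.947, -0.185], [0.327, 0.267, -0.906]]
force: [0.1, 0.6, 2.1]
opening: 0.222
grasp_force: 30.0
```

```bash
python3 - <<'E'
from h import *
avg(30); s=read_state(); print(s['time_s'],s['grasp_force'],np.abs(s['qvel']).max().round(3))
print(order.hand_in())
E
```

```text
F [-0.84  0.48  1.55] sd [0.46 0.5  0.5 ] F.n 1.817 +- 0.097
gap mm -7.13 lateral tool mm [ 0.03 -0.02  7.13] tilt 0.018
16.0 29.998905323445797 0.065
the job is handed in; nothing more can be done
None
```

I handed the job in at 16 s with the gauge still gripped at 30 N, its tip within about 0.6 mm of the ring's centre, square to my measured face direction and pushed in about 7 mm (push force about 3.0 N); the result was not reported back, and I saw no loose part move.

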